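# Isolate a plug test fixture and hold its contact carriage back at the mark

## Robot

A 6-joint arm with a two-finger parallel gripper is mounted at the origin on the work surface; the furniture and walls round the work are solid. World frame = base frame: x ahead of the robot, y to its left, z up, the work surface at z = 0. Lengths are in m, angles in degrees, forces in N, time in s.
With the tool pointing down it reaches from about 0.35 to 0.875 m from the base axis. Payload 4.2 kg.
Tool frame: the origin (TCP) lies on the centre line of the jaws, within the pads' length; the fingertips stand 19 mm ahead of it and the grasp point (between the pads) is the TCP; z points along the fingers, y is the line along which they close (so a half turn about z gives the same grasp; the last joint's range is limited). The gripper opens to 87 mm and grips with 3 to 60 N. Pads are 19 mm wide; open, the fingers measure 117 mm over their backs; the gripper's body (75 mm by 190 mm) begins 51 mm behind the grasp point.
Start: joints at [-60.355, 22.042, 0.453, 0, -68.411, -14.817], TCP at [0.16, -0.604, 0.242] pointing down, gripper open.
Joint ranges: [-179.83, 179.83], [-69.29, 118.12], [-61.27, 80.66], [-181.25, 117.63], [-171.15, -9.14], [-177.46, 177.46]. Speed limits (degrees/s): [159.86, 159.86, 180, 180, 180, 180].

## Interface

Orientations are given as a 3x3 rotation matrix whose columns are the frame's x, y, z axes.
In Python, from station import sense, capture, finish_job, search_frame, masks_of gives the robot as it stands.
- The arm moves only by the tool drive_tool, never from a script. Its argument "rows" is a list of rows, each a list of 7 numbers: the opening in per cent of the stroke, from 0 (shut) to 100 (fully open), then the shift along the world's x, y, z in mm, then the turn, a rotation vector about the world's x, y, z in rad. In form: [[fingers, dx, dy, dz, wx, wy, wz], ...]. A call has 1 to 5 rows; each row shifts and turns the commanded pose from where the row before left it; what a row does not reach is not made up. A row lasts 1/12 s, in which the tool goes at most 41.7 mm and 7.16 degrees, less where a joint would pass 70% of its speed; a pose out of reach is approached as far as the arm can. A call is refused whole if a number of a shift passes 41.7 or a number of a turn 0.125, either way. A call with a gripper value outside its range is refused whole. The fingers move at their own pace and stop on an object; the grip force is fixed at half the most. Time passes only in rows, so rows that do not move let the fingers close. It gives the time, the measured TCP pose, the force, the opening and the grip force at its end, in the units of the state.
- sense(): the state, without advancing time (a new reading comes with each control period).
- capture(name): name is "side" or "top"; returns a dict with "frame" (420x560x3 uint8, red, green, blue), "z_map" (420x560 float32, m along the optical axis (not along the pixel's ray), 0 where there is no reading), "fx", "fy", "cx", "cy" (pixels), "distortion" ([k1, k2, p1, p2, k3] as OpenCV has them; the pictures are not rectified), "R" (3x3) and "t" (3): a world point X has camera coordinates R X + t. Camera axes: x right, y down, z forward; pixel columns grow to the right and rows downward; lengths in m; the calibration is good to about 2 mm. A picture is of the moment at which its call begins.
- finish_job(): hands the job in; it is judged then, once.
Trained networks look in a picture, given as the dict that the camera call returned (one of the last four; its "shot" number tells which), for a name from the list of things; names that differ only in an ending like _2 or _b are one class to them, and where a whole thing is asked for, a point or a joint stands for the part that bears it (a point fixed in the world has none). Each returns a list of dicts, best first, with "p" (0 to 1); they miss things now and then, are a little off and sometimes report something else, mostly with a low value. They report only what shows in the picture. A call takes as long as a camera call. They do not tell look-alikes from the thing itself.
- search_frame(label, picture): "xy" ([column, row] in pixels, amid what is visible of it).
- masks_of(label, picture): "region" (420x560 bool, what is visible of it) and "xy" ([column, row] in pixels, amid what is visible of it).
The state is a dict: "time_s": time; "joints": joint angles; "joint_velocities": joint speeds; "effort": joint torques, N m; "tcp_pos": TCP position; "ee_rot": TCP orientation; "wrist_force": force on the tool from outside, world axes, zero at the start; "moment": the same for the moment, N m; "gripper_width": opening from 0.0 (shut) to 1.0 (fully open); "gripper_force": force on a finger pad.
Only numpy, scipy, OpenCV 4.12 (cv2) and the standard library are available. Lean on these libraries where they do the work, as an engineer would, in place of code of your own. Each camera call takes 0.05 s, during which the arm holds its last target. There are 200 camera calls.

## Task

Make the plug test fixture safe for changing the memory stick: first switch the rotary isolator off by turning its handle counterclockwise (seen from above) through a sixth of a turn until it seats in the off position. Then take the fixture's spring-return carriage by its bow handle, pull it out away from the stick until its pointer is level with the mark fin on the base's edge, and finish while still holding it there, because the spring would pull it back. Leave the loose tweezers, brass weight and eye loupe where they are.

Things in the scene. Friction and masses are not known exactly. Their poses are not given: they have to be found in the camera images.
- isolator: Fixed grey box switch, flange 84x84 mm, case 68x68 mm, top dial at z = 52 mm, with a black bar handle on top (highest point 92 mm). Origin: centre of its underside on the table. Its x axis is the direction in which the handle's nose points when OFF (a small flat steel bar on the dial's rim marks this); a steel dot on the dial 60 degrees clockwise from it marks ON. It may stand left or right of the fixture.
- switch (a joint): Isolator handle angle, rad: 0 = ON (as it starts), 1.047 (60 degrees) = OFF; grows counterclockwise seen from above, about the vertical axis through the isolator's origin. Stops at both ends. An over-centre spring pushes it to the nearer end with about 0.09 N m, least in the middle: past half-way it seats by itself, and it stays seated when let go.
- switch_grip (a point): Point on the handle's turning axis at the height to grip, 76 mm above the table. Turns with the handle: its x axis runs along the bar towards its narrow nose, z is up. The bar is 14 mm thick (along y), 60 mm long, and stands from z = 56 to 92 mm; a 9 mm thick nose sticks out 11 mm further at +x.
- fixture: Fixed bench fixture: aluminium base plate 196x108x10 mm. Origin: centre of its underside on the table. A yellow memory stick lies in a black nest at its +x end; the carriage sits between the nest and a low front block at the -x end. Its +x axis points from the carriage to the nest, so the carriage is pulled out along -x (roughly towards the robot).
- carriage (a joint): Travel of the aluminium carriage, m: 0 = pushed home on the stick by its spring, grows as it is pulled out along the fixture's -x, stop at 0.062. The spring pulls back with about 4.5 N at 0 and 90 N/m more (10 N at the stop).
- bar (a point): Middle of the carriage's bow handle: a horizontal round steel bar, diameter 10 mm, 90 mm above the table, running along the fixture's y, 64 mm between the centres of its two upright legs (54 mm clear). Free in front, behind and above; the carriage's top is 50 mm below the bar's centre. Moves with the carriage; axes as the fixture's.
- pointer (a point): Tip of the small dark steel pointer, 3 mm thick, that sticks out of the carriage's +y side, 34 mm above the table. Moves with the carriage; axes as the fixture's.
- mark (a point): Point on the mark: a dark steel fin 3 mm thick on a small clip on the +y edge of the base, 26 mm high over the base plate, 34 mm above the table at this point. The pointer's tip passes 1 mm beside it without touching. Fixed; it lies 25 to 52 mm from the pointer's rest along the fixture's -x. Axes as the fixture's.
- tweezers: Loose bystander: black tweezers, 12x124x10 mm, lying flat along the robot's x between the isolator and the fixture. Origin: centre of the underside.
- weight: Loose bystander: brass weight with a neck, diameter 29 mm, 51 mm high, standing nearer the robot. Origin: centre of its underside.
- eye_loupe: Loose bystander: black eye loupe, diameter 37 mm, 34 mm high, at the right of the table. Origin: centre of its underside.
Mind the look-alikes: they are no part of the job. Leave any purple look-alike of the isolator alone.

How it is judged (in metres and radians):
On the way, in this order (a step that is already met when the one before it is completed fails the run):
1. the isolator is off, with the carriage still home (value of joint switch above 0.947 rad and value of joint carriage below 0.01 m), for 0.2 s.
2. the carriage is pulled out to the mark (x of pointer in the frame of mark between -0.004 and 0.004 m), for 0.2 s.
At the end, for the whole second after the job is handed in: The isolator is off (within 0.1 rad of its off stop) and the carriage is held still by the fingers with its pointer within 4 mm of the mark along the slide (all of step 2 and value of joint switch above 0.947 rad and velocity of joint carriage between -0.005 and 0.005 m/s and contact force between the fingers and fixture above 2 N); the arm keeps its last pose, push and grip.
It fails at once if the carriage is pulled out (over 10 mm) while the isolator is not off (value of joint carriage above 0.01 m and value of joint switch below 0.847 rad).
It fails at once if a loose bystander is moved more than 20 mm (distance of any of tweezers, weight, eye_loupe from where it was at the start of the episode above 0.02 m).
It also fails if it takes over 42 s, if anything falls off the work surface, if the arm or the gripper's body presses on something with over 40 N, if the wrist force passes 120 N, or if a joint passes its speed limit or range.

## Working session

There is one attempt and no reset: what is moved stays moved. The work goes in short steps, Python scripts to look and compute and a tool call to move; the robot and the scene stay as the last step left them, time stands still between calls to the robot, and variables do not carry over. Pictures are saved under pics/ and viewed, at most 10 in all, crops included, and the job is handed in when it is done.

Besides the shell and the picture viewer there is one more tool, called after ">>>" as name([rows], argument=value, ...), one row to a line, values as JSON. drive_tool: Moves the arm, as the interface text tells. Its arguments: {"type":"object","properties":{"rows":{"type":"array"}},"required":["rows"]}

```bash
mkdir -p pics; cat > h.py <<'E'
import numpy as np,cv2
from station import *
def K(c): return np.array([[c['fx'],0,c['cx']],[0,c['fy'],c['cy']],[0,0,1.]])
def save(n,im): cv2.imwrite('pics/'+n,np.ascontiguousarray(im[...,::-1]))
def cloud(c):
    h,w=c['z_map'].shape
    g=np.stack(np.meshgrid(np.arange(w),np.arange(h)),-1).reshape(-1,1,2).astype(float)
    u=cv2.undistortPoints(g,K(c),np.array(c['distortion'],float)).reshape(-1,2)
    z=c['z_map'].reshape(-1,1); P=np.c_[u*z,z]
    W=(P-np.array(c['t']))@np.array(c['R']); W[z[:,0]==0]=np.nan
    return W.reshape(h,w,3)
def proj(c,X):
    return cv2.projectPoints(np.atleast_2d(np.array(X,float)),cv2.Rodrigues(np.array(c['R'],float))[0],np.array(c['t'],float),K(c),np.array(c['distortion'],float))[0].reshape(-1,2)
E
python3 - <<'E'
from h import *
for n in ['top','side']:
    c=capture(n); save(n+'0.png',c['frame']); W=cloud(c)
    for l in ['isolator','switch_grip','fixture','carriage','bar','pointer','mark','tweezers','weight','eye_loupe']:
        try:
            for d in search_frame(l,c)[:3]:
                u,v=np.round(d['xy']).astype(int); print(n,l,round(d['p'],2),(u,v),W[v,u].round(3))
        except Exception as e: print(l,e)
E
```

```text
top isolator 0.79 (np.int64(356), np.int64(206)) [ 0.457 -0.277  0.058]
top isolator 0.71 (np.int64(196), np.int64(183)) [0.524 0.149 0.063]
top switch_grip 0.67 (np.int64(192), np.int64(180)) [0.528 0.154 0.09 ]
top switch_grip 0.47 (np.int64(364), np.int64(208)) [ 0.451 -0.298  0.061]
top fixture 0.92 (np.int64(299), np.int64(167)) [ 0.567 -0.128  0.039]
top fixture 0.43 (np.int64(303), np.int64(166)) [ 0.57  -0.139  0.042]
top carriage 0.79 (np.int64(303), np.int64(167)) [ 0.567 -0.139  0.039]
top bar 0.92 (np.int64(298), np.int64(165)) [ 0.564 -0.124  0.093]
top pointer 0.82 (np.int64(303), np.int64(168)) [ 0.565 -0.139  0.036]
top tweezers 0.38 (np.int64(272), np.int64(202)) [ 0.476 -0.052  0.001]
top weight 0.39 (np.int64(253), np.int64(230)) [ 0.397 -0.002  0.053]
top eye_loupe 0.73 (np.int64(385), np.int64(256)) [ 0.324 -0.356  0.029]
side isolator 0.71 (np.int64(297), np.int64(164)) [ 0.456 -0.263  0.053]
side isolator 0.63 (np.int64(217), np.int64(309)) [0.53  0.187 0.054]
side switch_grip 0.85 (np.int64(218), np.int64(292)) [0.53  0.173 0.081]
side switch_grip 0.82 (np.int64(296), np.int64(151)) [ 0.462 -0.281  0.079]
side fixture 0.88 (np.int64(238), np.int64(202)) [ 0.566 -0.098  0.048]
side carriage 0.72 (np.int64(243), np.int64(197)) [ 0.562 -0.126  0.04 ]
side bar 0.95 (np.int64(238), np.int64(194)) [ 0.566 -0.101  0.068]
side pointer 0.67 (np.int64(237), np.int64(196)) [ 0.566 -0.095  0.067]
side tweezers 0.42 (np.int64(273), np.int64(240)) [ 0.475 -0.038  0.004]
side weight 0.65 (np.int64(309), np.int64(252)) [0.392 0.008 0.031]
side eye_loupe 0.47 (np.int64(350), np.int64(162)) [ 0.323 -0.339  0.026]
```

View pics/top0.png

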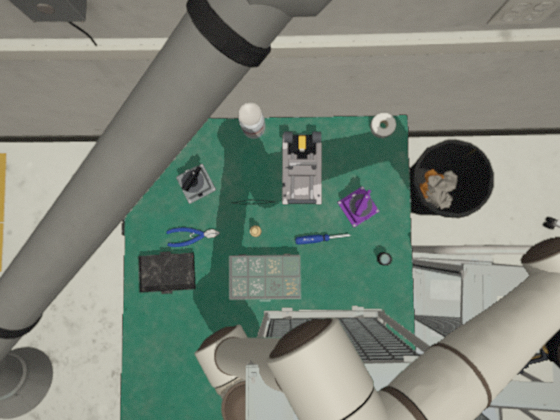

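View pics/side0.png

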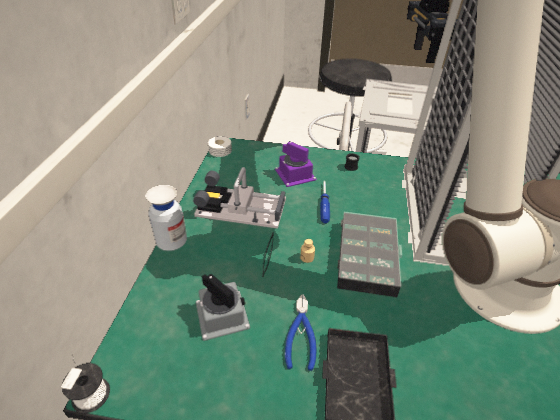

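Two isolator candidates show: a grey one at top (196,183) / side (220,308), and a purple one at top (357,206) / side (296,165). The task's isolator is grey and the purple one is the look-alike, so I'm using the grey one. I'll confirm it in an enlarged crop.

```bash
cat > m.py <<'E'
from h import *
c=capture('top'); W=cloud(c); 
s=capture('side'); V=cloud(s)
f=lambda im,a,b,w,h,k: cv2.resize(im[b:b+h,a:a+w],(w*k,h*k),interpolation=cv2.INTER_CUBIC)
A=f(c['frame'],170,155,50,56,5);B=f(c['frame'],270,120,60,93,5);C=f(s['frame'],185,265,75,75,4);D=f(s['frame'],185,160,110,75,4)
im=np.zeros((600,800,3),np.uint8)
im[:280,:250]=A; im[:465,250:550]=B; im[280:580,0:250]=C[:,:250]; 
D=D[:, :440]; im[465:600,250:690]=D[40:175]
save('crop1.png',im)
for n,w,cam in(('top',W,c),('side',V,s)):
    sel=(abs(w[...,0]-.53)<.07)&(abs(w[...,1]-.16)<.08)
    hd=w[sel&(w[...,2]>.066)&(w[...,2]<.1)]
    print(n,'handle',len(hd),hd.mean(0).round(4),cv2.minAreaRect((hd[:,:2]*1000).astype(np.float32)),hd[:,2].max())
    fl=w[sel&(w[...,2]>.006)&(w[...,2]<.1)]
    print(' case',cv2.minAreaRect((fl[:,:2]*1000).astype(np.float32)))
    sel=(abs(w[...,0]-.58)<.14)&(abs(w[...,1]+.12)<.08)
    b=w[sel&(w[...,2]>.082)&(w[...,2]<.1)]
    print(n,'bar',len(b),b.mean(0).round(4),cv2.minAreaRect((b[:,:2]*1000).astype(np.float32)))
    b=w[sel&(w[...,2]>.006)&(w[...,2]<.014)]
    print(' base',len(b),cv2.minAreaRect((b[:,:2]*1000).astype(np.float32)))
t=W[(W[...,2]>.1)&(W[...,0]>.3)&(abs(W[...,1])<.5)]
print('tall min z',np.nanmin(W[50:250,100:200,2]),np.nanmax(W[60:280,60:230,2]), np.nanmin(W[80:150,100:150,2]))
print(W[70:200:30,60:220:30].round(2).tolist())
E
python3 m.py
```

```text
top handle 191 [0.5313 0.1589 0.0866] ((532.9832763671875, 159.69027709960938), (48.14686965942383, 65.84942626953125), 22.06184196472168) 0.09765457281455207
 case ((529.534423828125, 160.3579559326172), (138.8972625732422, 157.84092712402344), 0.05481309816241264)
top bar 108 [ 0.567  -0.135   0.0947] ((567.1796875, -135.49440002441406), (70.27957153320312, 8.937081336975098), 88.73281860351562)
 base 1291 ((577.7461547851562, -120.30814361572266), (275.3010559082031, 159.33119201660156), 0.436369389295578)
side handle 494 [0.5297 0.1682 0.0845] ((535.6483764648438, 161.71412658691406), (14.692110061645508, 74.23339080810547), 57.937828063964844) 0.09499696843503173
 case ((531.62451171875, 164.67068481445312), (85.17975616455078, 82.48968505859375), 27.132787704467773)
side bar 112 [ 0.5679 -0.1266  0.0928] ((568.7086181640625, -131.58900451660156), (72.7672119140625, 9.774153709411621), 89.5187759399414)
 base 1069 ((551.2425537109375, -128.0095672607422), (139.17291259765625, 217.48179626464844), 78.6919174194336)
tall min z -0.787018982518386 0.9555816671749883 -0.6793774533432058
[[[0.84, 0.52, 0.06], [0.84, 0.44, 0.05], [0.84, 0.36, 0.05], [0.49, 0.01, 0.93], [0.48, -0.02, 0.95], [0.48, -0.04, 0.95]], [[0.84, 0.65, -0.21], [0.84, 0.55, -0.2], [0.84, 0.45, -0.2], [0.47, 0.01, 0.93], [0.47, -0.01, 0.93], [0.47, -0.03, 0.93]], [[0.84, 0.84, -0.58], [0.84, 0.72, -0.59], [0.45, 0.04, 0.91], [0.45, 0.01, 0.92], [0.45, -0.01, 0.91], [0.68, 0.12, -0.0]], [[0.75, 0.93, -0.76], [0.43, 0.08, 0.88], [0.43, 0.04, 0.9], [0.43, 0.02, 0.9], [0.6, 0.21, 0.01], [0.6, 0.12, -0.0]], [[0.61, 0.92, -0.76], [0.41, 0.08, 0.87], [0.41, 0.05, 0.88], [0.51, 0.29, -0.0], [0.51, 0.21, 0.0], [0.51, 0.12, 0.0]]]
```

View pics/crop1.png

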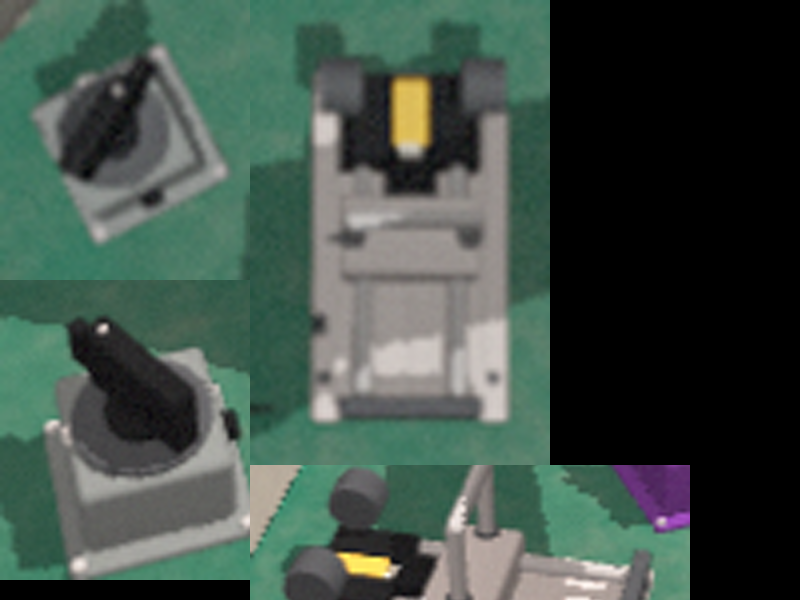

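Confirmed: the grey isolator's narrow nose points up-right (ON, about -32°) and the steel OFF bar sits up-left on the dial's rim. On the fixture, the pointer is near top px (287,168) and the mark fin near (284,185).

```bash
python3 - <<'E'
from h import *
s=sense(); print(s['time_s'],np.round(s['tcp_pos'],4),np.round(s['ee_rot'],3).tolist(),s['gripper_width'])
c=capture('side');W=cloud(c)
for lo in [(.62,.78,-.05,.08),(.3,.62,-.02,.3)]:
    m=(W[...,0]>lo[0])&(W[...,0]<lo[1])&(W[...,1]>lo[2])&(W[...,1]<lo[3])&(W[...,2]<.3)
    print(W[m][:,2].max())
E
```

```text
1.2 [ 0.16   -0.6042  0.2416] [[-0.967, -0.256, 0.0], [-0.256, 0.967, -0.0], [-0.0, -0.0, -1.0]] 1.0005619176046348
0.1330362904823866
0.09483439296599616
```

>>> drive_tool([
  [100,25,33,0,0,0,0],
  [100,25,33,0,0,0,0],
  [100,25,33,0,0,0,0],
  [100,25,33,0,0,0,0],
  [100,25,33,0,0,0,0],
])

```text
time_s: 1.67
tcp_pos: [0.2857, -0.4377, 0.2417]
ee_rot: [[-0.967, -0.255, 0.0], [-0.255, 0.967, -0.0], [-0.0, -0.0, -1.0]]
wrist_force: [1.1, -0.6, 1.0]
gripper_width: 1.002
gripper_force: 0.0
```

>>> drive_tool([
  [100,18,36,0,0,0,-0.1],
  [100,18,36,0,0,0,-0.1],
  [100,18,36,0,0,0,-0.1],
  [100,18,36,0,0,0,-0.1],
  [100,18,36,0,0,0,-0.1],
])

```text
time_s: 2.08
tcp_pos: [0.3734, -0.262, 0.242]
ee_rot: [[-0.973, 0.231, 0.001], [0.231, 0.973, -0.0], [-0.001, -0.0, -1.0]]
wrist_force: [0.9, -0.6, -0.0]
gripper_width: 0.998
gripper_force: 0.0
```

>>> drive_tool([
  [100,16,36,0,0,0,-0.1],
  [100,16,36,0,0,0,-0.1],
  [100,16,36,0,0,0,-0.1],
  [100,16,36,0,0,0,-0.017],
  [100,16,36,0,0,0,0],
])

```text
time_s: 2.5
tcp_pos: [0.4519, -0.0854, 0.2421]
ee_rot: [[-0.86, 0.511, 0.001], [0.511, 0.86, 0.0], [-0.001, 0.001, -1.0]]
wrist_force: [0.8, -1.0, 0.1]
gripper_width: 0.998
gripper_force: 0.0
```

>>> drive_tool([
  [100,16,35,0,0,0,0],
  [100,16,35,0,0,0,0],
  [100,15,36,0,0,0,0],
  [100,14,36,-20,0,0,0],
  [100,14,36,-20,0,0,0],
])

```text
time_s: 2.92
tcp_pos: [0.5266, 0.09, 0.2042]
ee_rot: [[-0.86, 0.51, 0.004], [0.51, 0.86, 0.002], [-0.002, 0.003, -1.0]]
wrist_force: [0.1, -0.4, 0.1]
gripper_width: 0.997
gripper_force: 0.0
```

>>> drive_tool([
  [100,1,33,-10,0,0,0],
  [100,0,32,-10,0,0,-0.02],
  [100,0,0,-10,0,0,0],
  [100,0,0,-10,0,0,0],
  [100,0,0,0,0,0,0],
])

```text
time_s: 3.33
tcp_pos: [0.5249, 0.1521, 0.161]
ee_rot: [[-0.849, 0.528, -0.004], [0.528, 0.849, -0.002], [0.003, -0.004, -1.0]]
wrist_force: [-0.4, -0.4, -0.2]
gripper_width: 0.997
gripper_force: 0.0
```

```bash
python3 - <<'E'
from h import *
s=sense(); print(s['time_s'],np.round(s['tcp_pos'],4))
c=capture('side'); f=c['frame'].copy()
R=np.array(s['ee_rot']);p=np.array(s['tcp_pos'])
q=proj(c,[[.531,.164,.092],[.531,.164,.052],[.531+.041*.848,.164-.041*.53,.092]])
W=cloud(c);m=(abs(W[...,0]-.53)<.06)&(abs(W[...,1]-.165)<.06)&(W[...,2]>.066)&(W[...,2]<.096);hd=W[m]
print(len(hd),cv2.minAreaRect((hd[:,:2]*1000).astype(np.float32)))
for u,v in q: cv2.circle(f,(int(u),int(v)),1,(255,0,0),-1)
save('s1.png',cv2.resize(f[200:350,140:320],(720,600),interpolation=cv2.INTER_CUBIC))
E
```

```text
3.3333 [0.5249 0.1521 0.161 ]
487 ((536.140380859375, 161.19302368164062), (14.252806663513184, 75.83413696289062), 57.3935661315918)
```

View pics/s1.png

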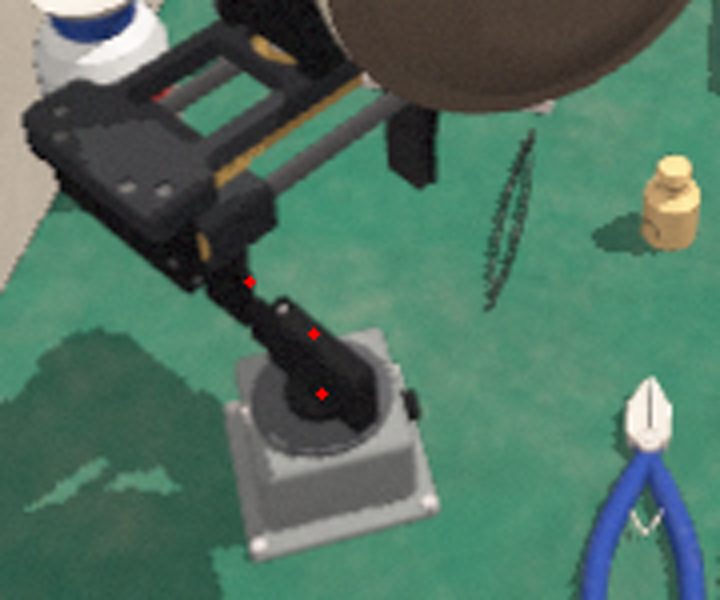

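The close view shows the marked axis points on the middle of the bar at about (315,335) and (320,393), with the jaws aligned across it. The arm sits about 13 mm short, so I'm correcting and descending.

>>> drive_tool([
  [100,6,12,-5,0,0,0],
  [100,0,0,0,0,0,0],
])

```text
time_s: 3.55
tcp_pos: [0.5337, 0.1652, 0.1585]
ee_rot: [[-0.849, 0.528, 0.002], [0.528, 0.849, 0.001], [-0.001, 0.002, -1.0]]
wrist_force: [-0.1, 0.0, 0.8]
gripper_width: 0.996
gripper_force: 0.0
```

>>> drive_tool([
  [100,-2,-1,-26,0,0,0],
  [100,0,0,-26,0,0,0],
  [100,0,0,-24,0,0,0],
  [100,0,0,0,0,0,0],
])

```text
time_s: 3.88
tcp_pos: [0.5279, 0.1617, 0.0784]
ee_rot: [[-0.848, 0.529, -0.008], [0.53, 0.848, -0.004], [0.004, -0.007, -1.0]]
wrist_force: [-0.1, -0.1, -0.2]
gripper_width: 1.001
gripper_force: 0.0
```

>>> drive_tool([
  [0,0,0,0,0,0,0],
  [0,0,0,0,0,0,0],
  [0,0,0,0,0,0,0],
  [0,0,0,0,0,0,0],
  [0,0,0,0,0,0,0],
])

```text
time_s: 4.3
tcp_pos: [0.531, 0.1641, 0.0836]
ee_rot: [[-0.85, 0.528, 0.002], [0.528, 0.85, 0.001], [-0.001, 0.002, -1.0]]
wrist_force: [-0.4, 0.6, -0.3]
gripper_width: 0.706
gripper_force: 0.0
```

>>> drive_tool([
  [0,0,0,-4,0,0,0],
  [0,0,0,0,0,0,0],
  [0,0,0,0,0,0,0],
  [0,0,0,0,0,0,0],
  [0,0,0,0,0,0,0],
])

```text
time_s: 4.72
tcp_pos: [0.5303, 0.1637, 0.0782]
ee_rot: [[-0.849, 0.528, -0.0], [0.528, 0.849, -0.0], [0.0, -0.0, -1.0]]
wrist_force: [-0.3, -0.1, 0.3]
gripper_width: 0.325
gripper_force: 0.0
```

>>> drive_tool([
  [0,0,0,0,0,0,0],
  [0,0,0,0,0,0,0],
  [0,0,0,0,0,0,0],
  [0,0,0,0,0,0,0],
  [0,0,0,0,0,0,0],
])

```text
time_s: 5.13
tcp_pos: [0.5302, 0.1635, 0.0782]
ee_rot: [[-0.849, 0.528, -0.0], [0.528, 0.849, -0.0], [0.0, -0.0, -1.0]]
wrist_force: [-0.3, 0.1, 1.7]
gripper_width: 0.159
gripper_force: 30.0
```

Gripped (14 mm). Now turning it counterclockwise by 60°.

>>> drive_tool([
  [0,0,0,0,0,0,0.1],
  [0,0,0,0,0,0,0.1],
  [0,0,0,0,0,0,0.1],
  [0,0,0,0,0,0,0.1],
  [0,0,0,0,0,0,0.1],
])

```text
time_s: 5.55
tcp_pos: [0.5301, 0.1632, 0.0782]
ee_rot: [[-0.999, 0.051, -0.001], [0.051, 0.999, -0.001], [0.001, -0.001, -1.0]]
wrist_force: [-2.0, -2.8, 0.7]
gripper_width: 0.159
gripper_force: 30.0
```

>>> drive_tool([
  [0,0,0,0,0,0,0.1],
  [0,0,0,0,0,0,0.1],
  [0,0,0,0,0,0,0.1],
  [0,0,0,0,0,0,0.1],
  [0,0,0,0,0,0,0.1],
])

```text
time_s: 5.97
tcp_pos: [0.5301, 0.1631, 0.0783]
ee_rot: [[-0.901, -0.434, -0.001], [-0.434, 0.901, -0.001], [0.001, -0.001, -1.0]]
wrist_force: [0.1, -3.0, 1.3]
gripper_width: 0.159
gripper_force: 30.0
```

>>> drive_tool([
  [0,0,0,0,0,0,0.05],
  [0,0,0,0,0,0,0],
  [0,0,0,0,0,0,0],
])

```text
time_s: 6.22
tcp_pos: [0.5301, 0.1631, 0.0782]
ee_rot: [[-0.882, -0.472, -0.001], [-0.472, 0.882, -0.001], [0.001, -0.0, -1.0]]
wrist_force: [-0.5, -3.1, 1.1]
gripper_width: 0.16
gripper_force: 30.0
```

>>> drive_tool([
  [60,0,0,0,0,0,0],
  [60,0,0,0,0,0,0],
  [60,0,0,0,0,0,0],
  [60,0,0,0,0,0,0],
  [60,0,0,15,0,0,0],
])

```text
time_s: 6.63
tcp_pos: [0.5286, 0.1631, 0.0908]
ee_rot: [[-0.881, -0.474, -0.005], [-0.474, 0.881, -0.002], [0.006, 0.0, -1.0]]
wrist_force: [0.0, 0.4, 0.1]
gripper_width: 0.448
gripper_force: 0.0
```

>>> drive_tool([
  [60,0,0,30,0,0,0],
  [60,0,0,30,0,0,0],
  [60,0,0,30,0,0,0],
  [60,0,-30,10,0,0,0],
  [60,0,0,0,0,0,0],
])

```text
time_s: 7.05
tcp_pos: [0.5315, 0.1325, 0.197]
ee_rot: [[-0.881, -0.473, 0.006], [-0.473, 0.881, 0.003], [-0.006, -0.0, -1.0]]
wrist_force: [-0.3, 0.5, -0.2]
gripper_width: 0.597
gripper_force: 0.0
```

```bash
python3 - <<'E'
from h import *
s=sense(); print(s['time_s'],np.round(s['tcp_pos'],4),s['gripper_width'])
c=capture('side')
W=cloud(c);m=(abs(W[...,0]-.53)<.06)&(abs(W[...,1]-.165)<.06)&(W[...,2]>.066)&(W[...,2]<.096);hd=W[m]
print(len(hd),cv2.minAreaRect((hd[:,:2]*1000).astype(np.float32)))
save('s2.png',cv2.resize(c['frame'][130:340,140:320],(514,600),interpolation=cv2.INTER_CUBIC))
E
```

```text
7.05 [0.5315 0.1325 0.197 ] 0.5969846377166833
632 ((535.734130859375, 167.09677124023438), (74.38284301757812, 16.13995361328125), 29.13253402709961)
```

View pics/s2.png

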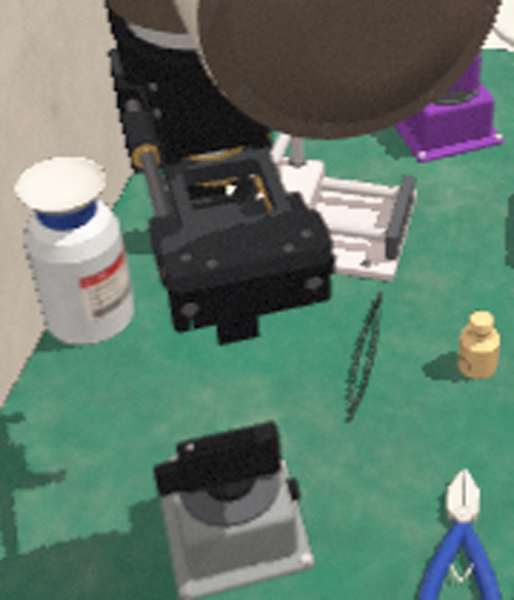

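The handle now stands at about 28° (OFF) at (225,460). Next I'm moving to the bow handle.

>>> drive_tool([
  [60,4,-27,0,0,0,0.108],
  [60,4,-27,0,0,0,0.108],
  [60,4,-27,0,0,0,0.108],
  [60,4,-27,0,0,0,0.108],
  [60,4,-27,0,0,0,0.108],
])

```text
time_s: 7.52
tcp_pos: [0.55, -0.002, 0.1921]
ee_rot: [[-0.506, -0.862, -0.002], [-0.862, 0.506, -0.0], [0.001, 0.001, -1.0]]
wrist_force: [0.3, 0.8, -0.1]
gripper_width: 0.602
gripper_force: 0.0
```

>>> drive_tool([
  [60,4,-27,0,0,0,0.108],
  [60,4,-27,0,0,0,0.108],
  [60,4,-26,0,0,0,0.108],
  [60,4,-26,0,0,0,0.108],
  [60,1,-25,0,0,0,0.107],
])

```text
time_s: 7.93
tcp_pos: [0.5675, -0.1331, 0.1919]
ee_rot: [[0.008, -1.0, -0.002], [-1.0, -0.008, 0.0], [-0.0, 0.002, -1.0]]
wrist_force: [-0.1, 0.0, 1.3]
gripper_width: 0.601
gripper_force: 0.0
```

>>> drive_tool([
  [60,0,0,-25,0,0,0],
  [60,0,0,0,0,0,0],
  [60,0,0,0,0,0,0],
])

```text
time_s: 8.18
tcp_pos: [0.5661, -0.1321, 0.1661]
ee_rot: [[0.002, -1.0, -0.005], [-1.0, -0.002, 0.0], [-0.0, 0.005, -1.0]]
wrist_force: [0.4, 0.3, 0.4]
gripper_width: 0.602
gripper_force: 0.0
```

```bash
cat > v.py <<'E'
from h import *
import sys
s=sense(); print(s['time_s'],np.round(s['tcp_pos'],4),np.round(s['ee_rot'],3).tolist(),s['joints'])
c=capture('side');W=cloud(c)
sel=(abs(W[...,0]-.55)<.14)&(abs(W[...,1]+.12)<.08)
b=W[sel&(W[...,2]>.083)&(W[...,2]<.1)]
print('bar',len(b),b.mean(0),cv2.minAreaRect((b[:,:2]*1000).astype(np.float32)))
t=capture('top')
im=np.zeros((600,800,3),np.uint8)
im[:,:440]=cv2.resize(c['frame'][165:240,185:295],(440,600)[0:1]+(300,),interpolation=cv2.INTER_CUBIC).repeat(1,0)[:600] if 0 else 0
a=cv2.resize(c['frame'][170:230,190:290],(800,480)[0:1]+(480,),interpolation=cv2.INTER_CUBIC)
im[:480]=a
save(sys.argv[1],im[:480]); save('t_'+sys.argv[1],cv2.resize(t['frame'][120:213,270:330],(387,600),interpolation=cv2.INTER_CUBIC))
E
python3 v.py s3.png
```

```text
8.1833 [ 0.5661 -0.1321  0.1661] [[0.002, -1.0, -0.005], [-1.0, -0.002, 0.0], [-0.0, 0.005, -1.0]] [ 2.80955373e+00  2.16330850e+01 -1.17454844e+01 -2.76745011e-02
 -5.69252213e+01 -2.70693660e+00]
bar 111 [ 0.56789654 -0.12645603  0.0928365 ] ((568.6946411132812, -131.54043579101562), (73.10582733154297, 10.216144561767578), 88.55558013916016)
```

View pics/s3.png

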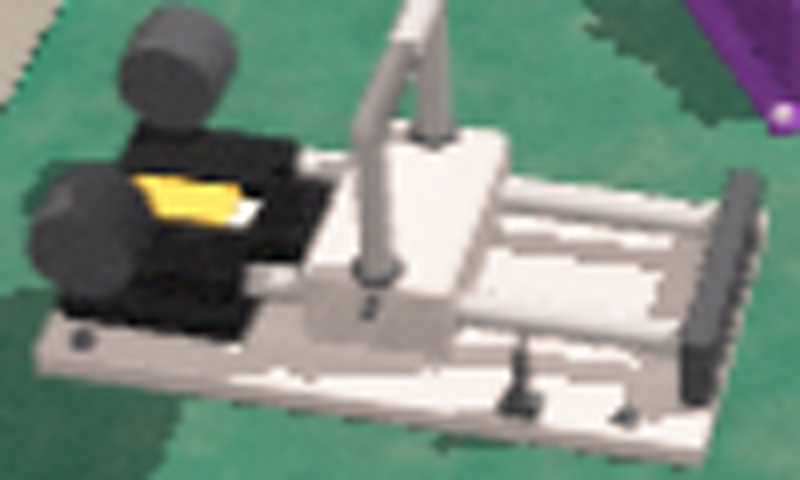

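The pointer is at crop (370,306) and the fin top at crop (521,336), both clear in the side view. I'll compute the pull distance from these while grasping.

```bash
cat > d.py <<'E'
from h import *
def at(c,u,v,z):
    n=cv2.undistortPoints(np.array([[[u,v]]],float),K(c),np.array(c['distortion'],float))[0,0]
    R=np.array(c['R']);t=np.array(c['t']);o=-R.T@t;d=R.T@np.array([n[0],n[1],1]);return o+d*(z-o[2])/d[2]
if __name__=='__main__':
    c=capture('side')
    k=lambda x,y:(190+(x+.5)/8-.5,170+(y+.5)/8-.5)
    print('pointer',at(c,*k(368,312),.034),at(c,*k(372,300),.034)); print('fin',at(c,*k(521,341),.034), at(c,*k(521,337),.036))
    g=cv2.cvtColor(c['frame'],cv2.COLOR_RGB2GRAY); print(g[204:212,228:246]); print(g[209:222,246:264])
    W=cloud(c); print(W[207:210,234:239].round(3).tolist()); print(W[211:216,253:257].round(3).tolist())
E
python3 d.py
```

```text
pointer [ 0.57018802 -0.09026768  0.034     ] [ 0.5703648 -0.0954671  0.034    ]
fin [ 0.52544258 -0.08655599  0.034     ] [ 0.52528137 -0.08600711  0.036     ]
[[176 173 176 176 181 168  94 103 118 117 110 118 197 245 245 242 243 244]
 [149 151 155 162 164 167 147  87  78  77  96 178 237 242 240 242 244 239]
 [144 152 151 158 156 155 151 143 127 132 150 169 185 201 211 222 225 225]
 [148 150 154 155 151 152 148 131  92 126 152 155 155 151 156 155 160 162]
 [150 155 155 151 154 152 146 123 100 131 152 154 148 149 148 147 153 157]
 [150 154 151 150 153 149 144  98  94 149 151 151 148 149 150 150 150 154]
 [155 152 149 152 151 152 151 148 146 154 149 148 148 149 148 151 150 153]
 [155 157 152 149 149 151 150 152 150 148 149 147 149 147 152 149 146 150]]
[[159 147 159 170 176 185 192 201 206 209 214 219 220 222 224 227 227 231]
 [153 130 155 135 139 142 145 148 154 160 170 174 179 190 200 206 210 214]
 [158 180 240 234 203 206 179 178 146 129 134 139 144 144 150 155 160 168]
 [179 231 246 244 245 244 242 238 201 139 207 203 214 210 178 156 154 138]
 [167 184 189 189 184 186 186 179 149 
[... 785 characters left out ...]
0.571, -0.089, 0.036], [0.569, -0.09, 0.036], [0.569, -0.098, 0.029], [0.566, -0.097, 0.031]], [[0.576, -0.098, 0.025], [0.571, -0.087, 0.035], [0.569, -0.089, 0.034], [0.568, -0.094, 0.03], [0.567, -0.097, 0.028]]]
[[[0.534, -0.104, 0.021], [0.531, -0.104, 0.022], [0.528, -0.102, 0.023], [0.526, -0.102, 0.024]], [[0.535, -0.112, 0.011], [0.534, -0.115, 0.008], [0.524, -0.085, 0.037], [0.529, -0.113, 0.011]], [[0.535, -0.11, 0.01], [0.526, -0.081, 0.037], [0.524, -0.081, 0.036], [0.528, -0.11, 0.011]], [[0.534, -0.105, 0.01], [0.526, -0.08, 0.034], [0.524, -0.081, 0.034], [0.527, -0.107, 0.011]], [[0.533, -0.102, 0.011], [0.526, -0.08, 0.031], [0.523, -0.077, 0.035], [0.527, -0.106, 0.008]]]
```

>>> drive_tool([
  [60,2,-1,-25,0,0,0],
  [60,0,0,-25,0,0,0],
  [60,0,0,-23,0,0,0],
  [60,0,0,0,0,0,0],
  [30,0,0,0,0,0,0],
])

```text
time_s: 8.75
tcp_pos: [0.5694, -0.1328, 0.0954]
ee_rot: [[0.004, -1.0, -0.001], [-1.0, -0.004, -0.001], [0.0, 0.001, -1.0]]
wrist_force: [0.4, 0.4, 0.8]
gripper_width: 0.573
gripper_force: 0.0
```

>>> drive_tool([
  [0,-1,0,-5,0,0,0],
  [0,0,0,0,0,0,0],
  [0,0,0,0,0,0,0],
  [0,0,0,0,0,0,0],
  [0,0,0,0,0,0,0],
])

```text
time_s: 9.17
tcp_pos: [0.5688, -0.1333, 0.0911]
ee_rot: [[0.002, -1.0, 0.002], [-1.0, -0.002, -0.0], [0.0, -0.002, -1.0]]
wrist_force: [0.0, 0.2, 0.1]
gripper_width: 0.234
gripper_force: 0.0
```

>>> drive_tool([
  [0,0,0,0,0,0,0],
  [0,0,0,0,0,0,0],
  [0,0,0,0,0,0,0],
  [0,0,0,0,0,0,0],
  [0,0,0,0,0,0,0],
])

```text
time_s: 9.58
tcp_pos: [0.5682, -0.1334, 0.0906]
ee_rot: [[0.002, -1.0, -0.0], [-1.0, -0.002, -0.0], [0.0, 0.0, -1.0]]
wrist_force: [-1.6, 0.7, 4.2]
gripper_width: 0.1
gripper_force: 30.0
```

>>> drive_tool([
  [0,-8,0,0,0,0,0],
  [0,-10,0,0,0,0,0],
  [0,-10,0,0,0,0,0],
  [0,-10,0,0,0,0,0],
  [0,-7,0,0,0,0,0],
])

```text
time_s: 10.0
tcp_pos: [0.5273, -0.1328, 0.0907]
ee_rot: [[0.003, -1.0, 0.011], [-1.0, -0.003, 0.0], [-0.0, -0.011, -1.0]]
wrist_force: [9.5, 1.5, -6.3]
gripper_width: 0.105
gripper_force: 30.0
```

>>> drive_tool([
  [0,0,0,0,0,0,0],
  [0,0,0,0,0,0,0],
  [0,0,0,0,0,0,0],
])

```text
time_s: 10.25
tcp_pos: [0.5274, -0.1328, 0.0907]
ee_rot: [[0.003, -1.0, 0.01], [-1.0, -0.003, 0.0], [-0.0, -0.01, -1.0]]
wrist_force: [8.3, 1.2, -5.1]
gripper_width: 0.102
gripper_force: 30.0
```

```bash
python3 v.py s4.png
```

```text
10.25 [ 0.5274 -0.1328  0.0907] [[0.003, -1.0, 0.01], [-1.0, -0.003, 0.0], [-0.0, -0.01, -1.0]] [ 2.95932676e+00  2.31652219e+01 -2.25227449e+01  1.77079220e-02
 -4.37230910e+01 -2.79361531e+00]
bar 136 [ 0.52769928 -0.11918469  0.0925819 ] ((527.4905395507812, -124.60804748535156), (58.582672119140625, 27.72893714904785), 72.63843536376953)
```

View pics/s4.png

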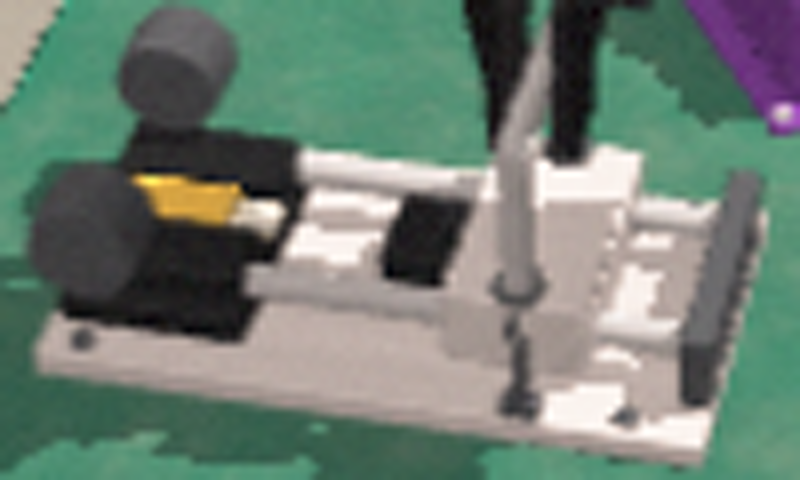

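The carriage is out about 41 mm. The pointer at crop (510,324) is still about 11 px (3–4 mm) short of the fin at (521,336), so I'm pulling 4 mm more.

>>> drive_tool([
  [0,-2,0,0,0,0,0],
  [0,-2,0,0,0,0,0],
  [0,0,0,0,0,0,0],
  [0,0,0,0,0,0,0],
  [0,0,0,0,0,0,0],
])

```text
time_s: 10.77
tcp_pos: [0.5238, -0.1327, 0.0907]
ee_rot: [[0.003, -1.0, 0.011], [-1.0, -0.003, 0.0], [-0.0, -0.011, -1.0]]
wrist_force: [7.8, 1.2, -5.0]
gripper_width: 0.104
gripper_force: 30.0
```

```bash
python3 v.py s5.png
```

```text
10.7667 [ 0.5238 -0.1327  0.0907] [[0.003, -1.0, 0.011], [-1.0, -0.003, 0.0], [-0.0, -0.011, -1.0]] [ 2.98604959e+00  2.28718648e+01 -2.30389668e+01  1.60271069e-02
 -4.34655795e+01 -2.81396853e+00]
bar 136 [ 0.52448626 -0.11927307  0.0923822 ] ((523.7618408203125, -126.32754516601562), (61.8236198425293, 27.426660537719727), 73.30445861816406)
```

View pics/s5.png

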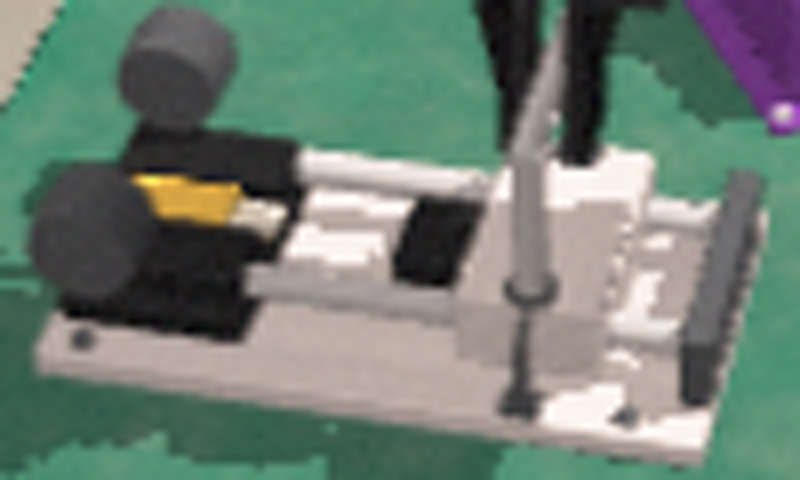

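The pointer at (524,322) now runs straight into the fin at (521,336), so they are level. The grip is firm (30 N) and the arm is still.

```bash
python3 -c "
from station import *
print(finish_job())"
```

```text
the job is handed in; nothing more can be done
None
```

The job is handed in: the grey isolator is off, and the carriage is held at the mark by its bow handle, with the pointer level with the fin in the last picture; the verdict was not shown to me.

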